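# Tuck the stray serving board under the holder's weighted arm

## Robot

A 6-joint arm with a two-finger parallel gripper is mounted at the origin on a cart in front of the work surface, level with it; the furniture and walls round the work are solid. World frame = base frame: x ahead of the robot, y to its left, z up, the work surface at z = 0. Lengths are in m, angles in rad, forces in N, time in s.
With the tool pointing down it reaches from about 0.375 to 0.825 m from the base axis. Payload 5.5 kg.
Tool frame: the origin (TCP) lies at the very end of the fingers, on their centre line; the grasp point (between the pads) lies 19 mm behind it; z points along the fingers, y is the line along which they close (so a half turn about z gives the same grasp; the last joint's range is limited). The gripper opens to 85 mm and grips with 20 to 120 N. Pads are 22 mm wide; open, the fingers measure 114 mm over their backs; the gripper's body (76 mm by 85 mm) begins 54 mm behind the grasp point. The pads swing forward as they close: fully open they stand 13 mm farther back than shut.
Start: joints at [1.104, 0.314, -0.047, 1.21, 0, 1.571], TCP at [0.27, 0.536, 0.231] pointing down, gripper open.
Joint ranges: [-2.67, 2.67], [-0.69, 1.73], [-1.03, 1.25], [-2.08, 2.16], [-1.42, 1.45], [-3.14, 3.14]. Speed limits (rad/s): [2.39, 2.39, 3.01, 3.14, 3.14, 3.14].

## Interface

Orientations are given as a unit quaternion [x, y, z, w].
In Python, from rig import bot, viewer, job gives the robot as it stands.
- The arm moves only by the tool drive_tool, never from a script. Its argument "targets" is a list that holds one entry, the list of rows, each a list of 7 numbers: the opening, from -1 (shut) to 1 (fully open), then the shift along the world's x, y, z scaled (see below), then the turn, a rotation vector about the world's x, y, z scaled (see below). A call has 1 to 20 rows; each row shifts and turns the commanded pose from where the row before left it; what a row does not reach is not made up. The controller multiplies each number of a shift by 0.075 m and each number of a turn by 1.5 rad. A row lasts 1/12 s, in which the tool goes at most 41.7 mm and 7.16 degrees, less where a joint would pass 70% of its speed; a pose out of reach is approached as far as the arm can. A call with a number of a shift or a turn outside -1 to 1 is refused whole. A call with a gripper value outside its range is refused whole. The fingers move at their own pace and stop on an object; the grip force is fixed at half the most. Time passes only in rows, so rows that do not move let the fingers close. It gives the time, the measured TCP pose, the force, the opening and the grip force at its end, in the units of the state.
- bot.sense(): the state, without advancing time (a new reading comes with each control period).
- viewer.capture(name): name is "scene" or "top" or "wrist"; returns the picture (384x512x3 uint8, red, green, blue); there is no depth.
- viewer.camera_info(name): a dict with "fx", "fy", "cx", "cy" (pixels), "cam_to_world" (4x4, takes a point from camera to world coordinates); the wrist camera has in their place "T_tool_cam" (4x4, takes a point from camera to tool coordinates, whose origin is the TCP and whose axes are the flange's). Camera axes: x right, y up, looking along -z (the intrinsics and any distortion apply to the point x, -y, -z); pixel columns grow to the right and rows downward; lengths in m; the calibration is good to about 2 mm. A picture is of the moment at which its call begins: read the wrist's pose just before it. camera_info takes no time and is no camera call.
- job.sign_off(): hands the job in; it is judged then, once.
The state is a dict: "clock": time; "joints": joint angles; "dq": joint speeds; "joint_torque": joint torques, N m; "tool_pos": TCP position; "orientation": TCP orientation; "force": force on the tool from outside, world axes, zero at the start; "torque": the same for the moment, N m; "finger_gap": finger opening in m; "finger_force": force on a finger pad.
Only numpy, scipy, OpenCV 4.12 (cv2) and the standard library are available. Lean on these libraries where they do the work, as an engineer would, in place of code of your own. Each camera call takes 0.05 s, during which the arm holds its last target. There are 200 camera calls.

## Task

Put the loose wooden serving board away: slide it, blade first, into the white holder under the weighted wire arm, so that it lies flat on top of the pile, squared up with it and pushed fully home against the back, its handle sticking out like those below, and held down by the arm. Then let go of it. Leave the blue board where it lies.

Things in the scene. Friction and masses are not known exactly. Their poses are not given: they have to be found in the camera images.
- wood_board_mid (a point): loose pale-wood paddle board lying flat, 8 mm thick, 0.05 kg: blade 76 long x 66 wide, rounded corners; handle 22 wide, straight, with dark eyelet. Point: centre of the blade, 4 mm above its underside. x points from handle to blade front edge (38 mm ahead), z up. The handle runs from 38 to 112 mm behind the point (-x); grip it across, about 82 mm behind the point.
- blue_board_mid (a point): blue-painted loose board of the same shape and size, to be left alone; same point and axes. The two loose boards may have changed places.
- rack_seat (a point): where the blade's point belongs in the fixed white tray (100 x 96 mm), 26 mm above the worktop: on a pile of two like boards (top at 22 mm). x points from the open front to the back wall (slide-in direction), z up. Front edge 56 mm before the point (-x), wall (46 high) 38 mm past it; pile handles stick out in front to 113 mm before it. Side fences 17 high, below the pile's top.
- press_arm (a joint): weighted arm: 40 mm wide loop of 6 mm wire, 0.12 kg, hinged at the back wall 39 mm up; its brass bar rests on the pile 8 mm before the seat. Then it bends up as a lead-in: underside 30 mm high 36 mm before the seat, 51 at its end 64 mm before (top 57). A board slid in level on the pile lifts it. Rad: 0 on two boards, about 0.18 on three, max 0.8; falls back by itself.
Things that resemble listed ones, but are neither listed nor needed, are in the scene too. What is shaped like the part that bears rack_seat but purple is not meant.

How it is judged:
By the outcome, as a careful person would: the job done as asked, in the order asked, and still so for the second after the job is handed in, with the robot touching nothing.
It also fails if it takes over 32 s, if anything falls off the work surface, if the arm or the gripper's body presses on something with over 40 N, if the wrist force passes 120 N, or if a joint passes its speed limit or range.

## Working session

There is one attempt and no reset: what is moved stays moved. The work goes in short steps, Python scripts to look and compute and a tool call to move; the robot and the scene stay as the last step left them, time stands still between calls to the robot, and variables do not carry over. Pictures are saved under pics/ and viewed, at most 10 in all, crops included, and the job is handed in when it is done.

Besides the shell and the picture viewer there is one more tool, called after "Call:" by a JSON object that holds its "fn" and its "kwargs", one argument or row to a line. drive_tool: Moves the arm, as the interface text tells. Its arguments: {"type":"object","properties":{"targets":{"type":"array"}},"required":["targets"]}

```bash
mkdir -p pics; cat > h.py <<'E'
import numpy as np, cv2
from rig import bot, viewer, job
from scipy.spatial.transform import Rotation as R
def snap(n,f):
    s=bot.sense(); im=viewer.capture(n); cv2.imwrite('pics/'+f,im[:,:,::-1]); return s,im
def ray(n,px,z,s=None):
    c=viewer.camera_info(n)
    if n=='wrist':
        T=np.eye(4);T[:3,:3]=R.from_quat(s['orientation']).as_matrix();T[:3,3]=s['tool_pos'];M=T@np.array(c['T_tool_cam'])
    else: M=np.array(c['cam_to_world'])
    d=M[:3,:3]@np.array([(px[0]-c['cx'])/c['fx'],-(px[1]-c['cy'])/c['fy'],-1]); o=M[:3,3]
    return o+d*(z-o[2])/d[2]
E
python3 - <<'E'
from h import *
_,a=snap('top','top.png'); s,b=snap('scene','scene.png')
cv2.imwrite('pics/both.png',cv2.resize(np.hstack([a,b])[:,:,::-1],(800,300)))
print(s)
for n in('top','scene','wrist'):print(n,viewer.camera_info(n))
E
```

```text
{'clock': 0.05, 'joints': array([ 1.10402253e+00,  3.14180209e-01, -4.80717404e-02,  1.21016942e+00,
       -1.01584371e-05,  1.57078648e+00]), 'dq': array([ 0.00107849, -0.00264927,  0.00203496, -0.00016764, -0.00152336,
        0.00169386]), 'joint_torque': array([ 1.18987489e-03, -5.41248894e+01,  3.40872896e+01,  1.18320456e-02,
        8.84169776e-05, -2.86464633e-06]), 'tool_pos': array([0.26975602, 0.53531421, 0.23046522]), 'orientation': array([ 2.31269047e-01,  9.72889494e-01, -7.91667226e-04, -1.82977530e-04]), 'force': array([ 0.04716123, -0.28880479,  0.69311461]), 'torque': array([ 0.03833327,  0.03747572, -0.02970078]), 'finger_force': 0.0, 'finger_gap': 0.08560361320564133}
top {'fx': 496.23048595602876, 'fy': 496.23048595602876, 'cx': 247.19059676838395, 'cy': 190.3308293955368, 'cam_to_world': array([[-0.00496047,  0.99350013, -0.11372283,  0.30760816],
       [-0.99993495, -0.00609614, -0.00964068,  0.07307567],
       [-0.01027129,  0.11366761,  0.99346574,  1.35878375],
       [ 0.        ,  0.        ,  0.        ,  1.        ]])}
scene {'fx': 441.4867419000947, 'fy': 441.4867419000947, 'cx': 255.36701325397306, 'cy': 188.24605985849897, 'cam_to_world': array([[ 0.71965637,  0.40403566, -0.56466795, -0.33230672],
       [-0.69412629,  0.43836779, -0.57098369, -0.74123425],
       [ 0.01683447,  0.80286292,  0.59592595,  0.9264534 ],
       [ 0.        ,  0.        ,  0.        ,  1.        ]])}
wrist {'fx': 266.4904890331957, 'fy': 266.4904890331957, 'cx': 256.95292164498113, 'cy': 192.1276474429347, 'T_tool_cam': array([[ 7.99518068e-04,  9.58036133e-01,  2.86646348e-01,
         7.27989642e-02],
       [ 9.99999616e-01, -8.68753529e-04,  1.14355235e-04,
         7.07885548e-04],
       [ 3.58581473e-04,  2.86646146e-01, -9.58036460e-01,
        -1.41720958e-01],
       [ 0.00000000e+00,  0.00000000e+00,  0.00000000e+00,
         1.00000000e+00]])}
```

View pics/top.png

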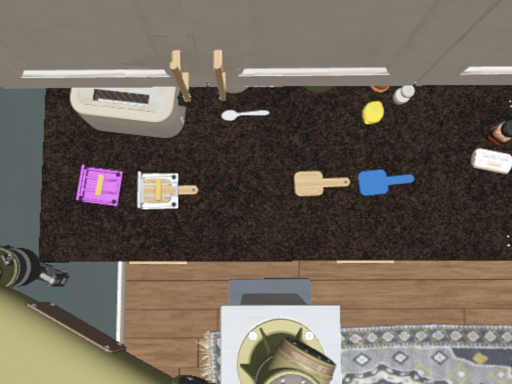

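View pics/scene.png

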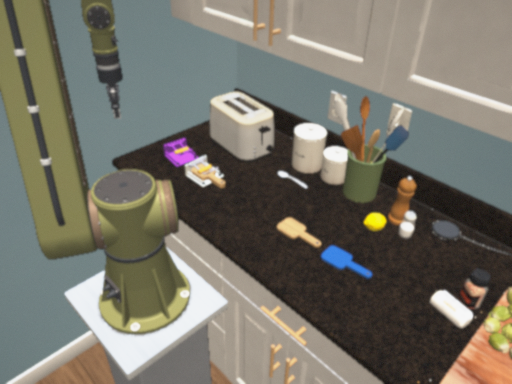

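The top view shows the loose wood board (blade ~308,183, handle to the right). Possible confusions are the blue board (373,182), the pile boards in the white tray (158,190, handles at 190,190), the purple tray (100,185) and the spoon (245,115). I choose the wood board and the white tray, and check both in one crop.

```bash
python3 - <<'E'
from h import *
im=cv2.imread('pics/top.png'); cr=im[150:220,70:420]
cv2.imwrite('pics/crop.png',cv2.resize(cr,(800,160),interpolation=cv2.INTER_CUBIC))
hsv=cv2.cvtColor(im,cv2.COLOR_BGR2HSV)
m=cv2.inRange(hsv,(8,50,110),(25,200,255)); m[:150]=0;m[215:]=0
w=m.copy();w[:,:285]=0;w[:,355:]=0
def info(m,z,tag):
    c=max(cv2.findContours(m,0,1)[0],key=cv2.contourArea); r=cv2.minAreaRect(c)
    print(tag,cv2.contourArea(c),r,cv2.boundingRect(c)); 
    for p in cv2.boxPoints(r): print(ray('top',p,z).round(4))
info(w,.008,'wood')
b=w.copy();b[:,323:]=0;info(b,.008,'blade')
ys,xs=np.nonzero(w[:,328:348]);print('handle',[ (c+328,ys[xs==c].mean().round(2),(xs==c).sum()) for c in range(20)])
p=m.copy();p[:,:182]=0;p[:,205:]=0;info(p,.022,'pilehandle')
wh=cv2.inRange(hsv,(0,0,150),(180,45,255));wh[:165]=0;wh[215:]=0;wh[:,:130]=0;wh[:,185:]=0
info(wh,.017,'tray')
E
```

```text
wood 871.5 ((321.5, 183.0), (24.0, 55.0), 90.0) (294, 171, 56, 25)
[ 0.5149 -0.0428  0.008 ]
[ 0.514  -0.1937  0.008 ]
[ 0.4477 -0.1918  0.008 ]
[ 0.4486 -0.0418  0.008 ]
blade 646.5 ((308.0, 183.0), (24.0, 28.0), 90.0) (294, 171, 29, 25)
[ 0.5149 -0.0428  0.008 ]
[ 0.5144 -0.1197  0.008 ]
[ 0.4481 -0.1182  0.008 ]
[ 0.4486 -0.0418  0.008 ]
handle [(328, np.float64(182.0), np.int64(9)), (329, np.float64(182.0), np.int64(9)), (330, np.float64(182.0), np.int64(9)), (331, np.float64(182.0), np.int64(9)), (332, np.float64(182.0), np.int64(9)), (333, np.float64(182.0), np.int64(9)), (334, np.float64(182.0), np.int64(9)), (335, np.float64(182.0), np.int64(9)), (336, np.float64(182.0), np.int64(9)), (337, np.float64(182.0), np.int64(9)), (338, np.float64(182.0), np.int64(9)), (339, np.float64(182.0), np.int64(9)), (340, np.float64(181.5), np.int64(10)), (341, np.float64(181.5), np.int64(10)), (342, np.float64(181.5), np.int64(10)), (343, np.float64(181.5), np.int64(10)), (344, np.float64(181.5), np.int64(10)), (345, np.float64(181.5), np.int64(8)), (346, np.float64(180.86), np.int64(7)), (347, np.float64(181.0), np.int64(9))]
pilehandle 129.0 ((189.5, 189.5), (9.0, 15.0), 90.0) (182, 185, 16, 10)
[0.4763 0.2632 0.022 ]
[0.4761 0.2224 0.022 ]
[0.4515 0.2222 0.022 ]
[0.4517 0.263  0.022 ]
tray 1351.0 ((157.0, 189.5), (40.0, 37.0), 0.0) (137, 171, 41, 38)
[0.4147 0.3857 0.017 ]
[0.5164 0.3878 0.017 ]
[0.5157 0.278  0.017 ]
[0.4141 0.2769 0.017 ]
```

View pics/crop.png

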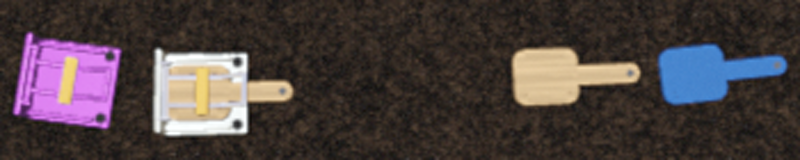

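The crop confirms the choice: wood board at left-centre (545,75 in the crop), white tray (205,92), and the purple tray and blue board as decoys. I'll pass over the tray for a wrist look on the way.

Call:
{"fn": "drive_tool", "kwargs": {
  "targets": [
    [[1,0.26,-0.233,0,0,0,-0.07],[1,0.26,-0.233,0,0,0,-0.07],[1,0.26,-0.233,0,0,0,-0.07],[1,0.26,-0.233,0,0,0,-0.07],[1,0.26,-0.233,0,0,0,-0.07],[1,0.26,-0.233,0,0,0,-0.07],[1,0.26,-0.233,0,0,0,-0.07],[1,0.26,-0.233,0,0,0,-0.07],[1,0.26,-0.233,0,0,0,-0.07],[1,0.26,-0.233,0,0,0,-0.07],[1,0,0,0,0,0,0],[1,0,0,0,0,0,0],[1,0,0,0,0,0,0]]
  ]
}}

```text
clock: 1.18
tool_pos: [0.4646, 0.3611, 0.2309]
orientation: [0.687, 0.726, -0.0, -0.0]
force: [0.4, 0.3, -0.1]
finger_gap: 0.0855
finger_force: 0.0
```

```bash
python3 - <<'E'
from h import *
import pickle
s,im=snap('wrist','w1.png'); pickle.dump(s,open('s1.pkl','wb')); print(s['clock'],s['tool_pos'],s['orientation'],s['joints'],s['force'])
for z in(.022,):
  for x in (0.464-.04,.464+.04): pass
E
```

```text
1.1833 [0.46463244 0.36105517 0.23091666] [ 6.87489182e-01  7.26194460e-01 -3.67572348e-04 -3.09800817e-04] [ 6.60324752e-01  2.92458482e-01 -7.64752662e-02  1.20268329e+00
  5.00779865e-04  2.17637650e+00] [ 0.35824591  0.28636695 -0.0764089 ]
```

View pics/w1.png

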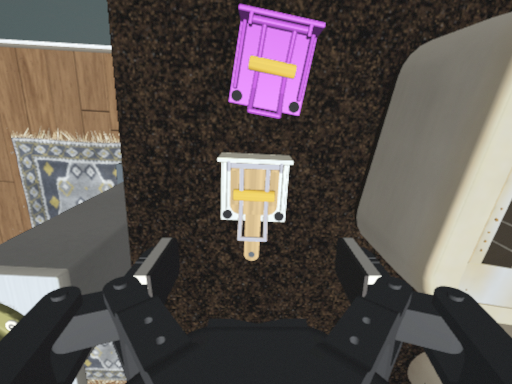

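The wrist view shows the white tray at (255,190), its front at the bottom (row ~222), the wire arm's loop, and the pile handle ending at (251,258). The purple tray is above (275,62). I'll measure the tray axis now.

```bash
python3 - <<'E'
from h import *
import pickle
s=pickle.load(open('s1.pkl','rb')); im=cv2.imread('pics/w1.png'); hsv=cv2.cvtColor(im,cv2.COLOR_BGR2HSV)
m=cv2.inRange(hsv,(8,50,110),(25,200,255)); m[:150]=0;m[265:]=0;m[:,:210]=0;m[:,300:]=0
for r in list(range(226,262,3)):
    x=np.nonzero(m[r])[0]
    if len(x): print(r,x.min(),x.max(),ray('wrist',((x.min()+x.max())/2,r),.022,s).round(4),'w',np.ptp(x))
ys,xs=np.nonzero(m);print('tip',ys.max(),ray('wrist',(251,ys.max()+.5),.02,s))
for v,z,n in (((218,159),.046,'wallL'),((293,159),.046,'wallR'),((227,214),.005,'screwL'),((279,216),.005,'screwR'),((221,221),.017,'FL'),((287,222),.017,'FR'),((237,240),.054,'loopL'),((267,241),.054,'loopR')): print(n,ray('wrist',v,z,s).round(4))
cv2.imwrite('pics/w1c.png',cv2.resize(im[145:265,205:305],(500,600),interpolation=cv2.INTER_CUBIC))
E
```

```text
226 244 260 [0.4624 0.2788 0.022 ] w 16
229 244 260 [0.4627 0.2741 0.022 ] w 16
232 244 260 [0.4629 0.2694 0.022 ] w 16
235 244 260 [0.4631 0.2647 0.022 ] w 16
241 244 245 [0.4527 0.2545 0.022 ] w 1
244 244 259 [0.4631 0.2503 0.022 ] w 15
247 244 259 [0.4634 0.2454 0.022 ] w 15
250 244 259 [0.4636 0.2405 0.022 ] w 15
253 243 258 [0.4624 0.2355 0.022 ] w 15
256 244 258 [0.4634 0.2306 0.022 ] w 14
259 246 256 [0.4636 0.2256 0.022 ] w 10
tip 260 [0.46375293 0.22184387 0.02      ]
wallL [0.416  0.3767 0.046 ]
wallR [0.5083 0.3818 0.046 ]
screwL [0.4247 0.2884 0.005 ]
screwR [0.5016 0.2895 0.005 ]
FL [0.4175 0.2819 0.017 ]
FR [0.5125 0.2856 0.017 ]
loopL [0.4436 0.2719 0.054 ]
loopR [0.4832 0.2726 0.054 ]
```

View pics/w1c.png

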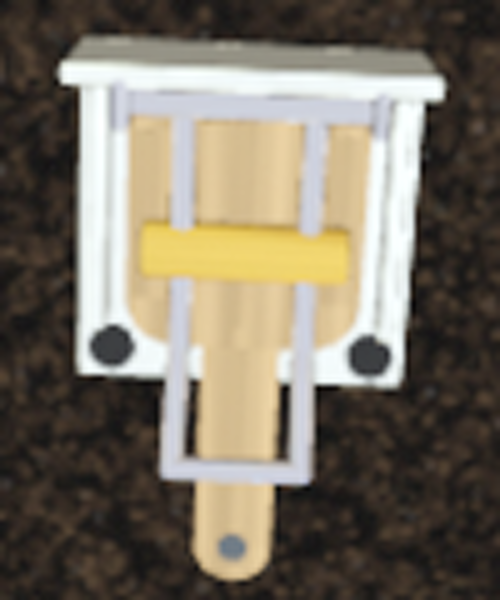

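Call:
{"fn": "drive_tool", "kwargs": {
  "targets": [
    [[1,0.016,-0.437,-0.067,0,0,0],[1,0.016,-0.437,-0.067,0,0,0],[1,0.016,-0.437,-0.067,0,0,0],[1,0.016,-0.437,-0.067,0,0,0],[1,0.016,-0.437,-0.067,0,0,0],[1,0.016,-0.437,-0.067,0,0,0],[1,0.016,-0.437,-0.067,0,0,0],[1,0.016,-0.437,-0.067,0,0,0],[1,0.016,-0.437,-0.067,0,0,0],[1,0.016,-0.437,-0.067,0,0,0],[1,0.016,-0.437,-0.067,0,0,0],[1,0.016,-0.437,-0.067,0,0,0],[1,0.016,-0.437,-0.067,0,0,0],[1,0.016,-0.437,-0.067,0,0,0],[1,0.016,-0.437,-0.067,0,0,0],[1,0.016,-0.437,-0.067,0,0,0],[1,0,0,0,0,0,0],[1,0,0,0,0,0,0]]
  ]
}}

```text
clock: 2.73
tool_pos: [0.484, -0.1635, 0.1505]
orientation: [0.688, 0.726, 0.0, -0.0]
force: [-0.4, 0.3, -0.2]
finger_gap: 0.0852
finger_force: 0.0
```

```bash
python3 - <<'E'
from h import *
import pickle
s,im=snap('wrist','w2.png'); pickle.dump(s,open('s2.pkl','wb')); print(s['clock'],s['tool_pos'],s['orientation'])
hsv=cv2.cvtColor(im[:,:,::-1].copy(),cv2.COLOR_BGR2HSV)
m=cv2.inRange(hsv,(8,50,110),(25,200,255)); c=max(cv2.findContours(m,0,1)[0],key=cv2.contourArea); m=cv2.drawContours(m*0,[c],-1,255,-1)
print(cv2.boundingRect(c),cv2.contourArea(c))
ys,_=np.nonzero(m)
for r in range(ys.min(),ys.max()+1,7):
    x=np.nonzero(m[r])[0]; a=ray('wrist',(x.min()-.5,r),.008,s);b=ray('wrist',(x.max()+.5,r),.008,s)
    print(r,((a+b)/2).round(4)[:2],'w',(b-a)[0].round(4))
E
```

```text
2.7333 [ 0.48400222 -0.16353767  0.15050909] [ 6.88121882e-01  7.25594954e-01  1.82138262e-05 -4.87761191e-04]
(224, 61, 68, 147) 6320.5
61 [ 0.4663 -0.043 ] w 0.0145
68 [ 0.4783 -0.0486] w 0.0615
75 [ 0.4791 -0.0549] w 0.0668
82 [ 0.4795 -0.0613] w 0.0673
89 [ 0.4793 -0.0678] w 0.0668
96 [ 0.4797 -0.0743] w 0.0672
103 [ 0.48  -0.081] w 0.0677
110 [ 0.4809 -0.0877] w 0.0672
117 [ 0.4808 -0.0946] w 0.0666
124 [ 0.4811 -0.1016] w 0.0671
131 [ 0.4815 -0.1087] w 0.0655
138 [ 0.4819 -0.1158] w 0.0576
145 [ 0.4818 -0.1231] w 0.0232
152 [ 0.4822 -0.1305] w 0.0234
159 [ 0.4826 -0.138 ] w 0.0236
166 [ 0.4824 -0.1456] w 0.0227
173 [ 0.4828 -0.1534] w 0.0229
180 [ 0.4832 -0.1612] w 0.023
187 [ 0.4837 -0.1692] w 0.0232
194 [ 0.4841 -0.1773] w 0.0234
201 [ 0.484  -0.1855] w 0.0225
```

View pics/w2.png

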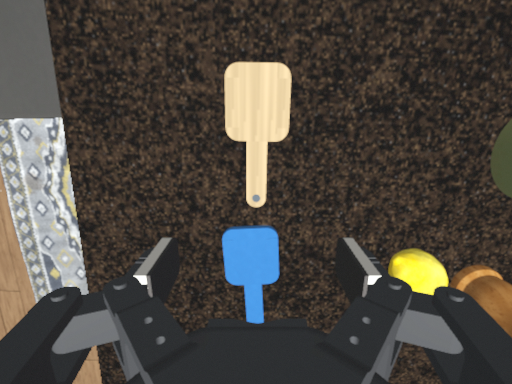

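The wood board sits at (257,105–205) with its handle end at (256,200). It measures 67 mm and 23 mm wide as stated; yaw is 92°, grip point (0.483,-0.162). The blue board is clear below. Descending and gripping.

Call:
{"fn": "drive_tool", "kwargs": {
  "targets": [
    [[0,-0.01,0.02,-0.32,0,0,-0.012],[0,0,0,-0.32,0,0,0],[0,0,0,-0.32,0,0,0],[0,0,0,-0.32,0,0,0],[0,0,0,-0.32,0,0,0],[0,0,0,-0.32,0,0,0],[0,0,0,-0.07,0,0,0],[0,0,0,0,0,0,0],[-1,0,0,0,0,0,0],[-1,0,0,0,0,0,0],[-1,0,0,0,0,0,0],[-1,0,0,0,0,0,0],[-1,0,0,0,0,0,0],[-1,0,0,0,0,0,0]]
  ]
}}

```text
clock: 3.95
tool_pos: [0.485, -0.1619, 0.0034]
orientation: [0.694, 0.72, 0.001, 0.001]
force: [-0.7, 2.3, 7.8]
finger_gap: 0.0197
finger_force: 59.5
```

Call:
{"fn": "drive_tool", "kwargs": {
  "targets": [
    [[-1,0,0,0.15,0,0,0],[-1,0,0,0.3,0,0,0],[-1,0,0,0.3,0,0,0],[-1,-0.012,0.2,0.05,0,0,0],[-1,-0.024,0.405,0,0,0,0],[-1,-0.024,0.405,0,0,0,0],[-1,-0.024,0.405,0,0,0,0],[-1,-0.024,0.405,0,0,0,0],[-1,-0.024,0.405,0,0,0,0],[-1,-0.024,0.405,0,0,0,0],[-1,-0.024,0.405,0,0,0,0],[-1,-0.024,0.405,0,0,0,0],[-1,-0.024,0.405,0,0,0,0],[-1,-0.012,0.2,0,0,0,0],[-1,0,0,0,0,0,0],[-1,0,0,0,0,0,0]]
  ]
}}

```text
clock: 5.28
tool_pos: [0.4658, 0.1421, 0.0623]
orientation: [0.694, 0.72, 0.0, 0.0]
force: [0.0, 0.0, -0.6]
finger_gap: 0.0193
finger_force: 58.7
```

```bash
python3 - <<'E'
from h import *
import pickle
s,im=snap('wrist','w3.png'); _,sc=snap('scene','sc3.png'); pickle.dump(s,open('s3.pkl','wb')); print(s['clock'],s['tool_pos'],s['orientation'],s['force'])
hsv=cv2.cvtColor(im[:,:,::-1].copy(),cv2.COLOR_BGR2HSV)
m=cv2.inRange(hsv,(8,50,110),(25,200,255)); m[:100]=0
c=max(cv2.findContours(m,0,1)[0],key=cv2.contourArea); m=cv2.drawContours(m*0,[c],-1,255,-1)
print(cv2.boundingRect(c),cv2.contourArea(c))
ys,_=np.nonzero(m); zt=s['tool_pos'][2]-.0034+.008
for r in range(ys.min(),ys.max()+1,9):
    x=np.nonzero(m[r])[0]; a=ray('wrist',(x.min()-.5,r),zt,s);b=ray('wrist',(x.max()+.5,r),zt,s)
    print(r,((a+b)/2).round(4)[:2],'w',(b-a)[0].round(4))
cv2.imwrite('pics/w3b.png',np.vstack([im[:,:,::-1][:300],cv2.resize(sc[130:260,120:340][:,:,::-1],(512,300),interpolation=cv2.INTER_CUBIC)]))
E
```

```text
5.2833 [0.46578628 0.14209598 0.06226945] [6.93593327e-01 7.20366534e-01 3.29218530e-04 4.94443326e-04] [ 0.02279873  0.04265217 -0.59657877]
(187, 100, 136, 193) 13542.5
100 [0.4621 0.2213] w 0.0661
109 [0.4622 0.2171] w 0.0658
118 [0.4626 0.2128] w 0.0659
127 [0.4628 0.2085] w 0.0655
136 [0.4629 0.2041] w 0.0661
145 [0.4633 0.1996] w 0.0663
154 [0.4635 0.195 ] w 0.0648
163 [0.4632 0.1903] w 0.0603
172 [0.4631 0.1855] w 0.0478
181 [0.4643 0.1807] w 0.0228
190 [0.4648 0.1757] w 0.0225
199 [0.465  0.1706] w 0.0227
208 [0.4649 0.1655] w 0.0224
217 [0.4654 0.1602] w 0.0221
226 [0.4656 0.1548] w 0.0223
235 [0.4661 0.1493] w 0.0197
244 [0.4663 0.1437] w 0.0199
253 [0.4665 0.1379] w 0.0202
262 [0.4667 0.132 ] w 0.0204
271 [0.467 0.126] w 0.0218
280 [0.4672 0.1199] w 0.022
289 [0.4674 0.1136] w 0.0139
```

View pics/w3b.png

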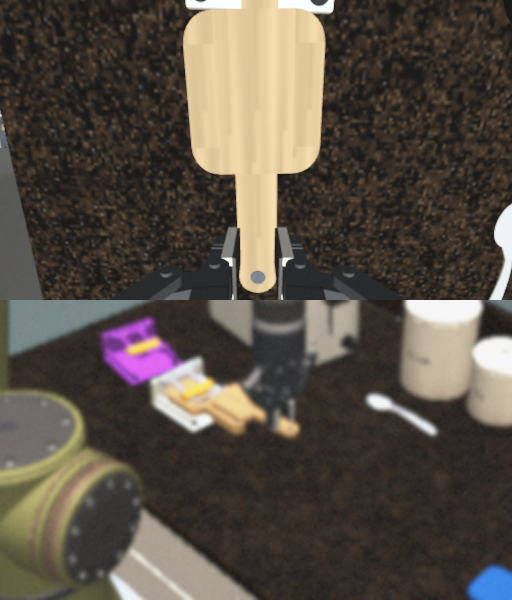

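The board is held level. Its blade spans rows 10–172 and the handle is gripped at row ~255, with yaw about 1° more than the tray. The tray's front is just at the top. I'll square it, lower to just above pile height and start sliding in.

Call:
{"fn": "drive_tool", "kwargs": {
  "targets": [
    [[-1,0.027,0,-0.2,0,0,-0.014],[-1,0,0,-0.2,0,0,0],[-1,0,0,-0.065,0,0,0],[-1,0,0,0,0,0,0],[-1,0,0,0,0,0,0]]
  ]
}}

```text
clock: 5.8
tool_pos: [0.4673, 0.1407, 0.0269]
orientation: [0.702, 0.712, -0.0, -0.0]
force: [0.4, -0.0, -0.2]
finger_gap: 0.0193
finger_force: 58.7
```

```bash
python3 - <<'E'
from h import *
s,im=snap('wrist','w4.png'); _,sc=snap('scene','sc4.png');print(s['clock'],s['tool_pos'],s['force'],s['orientation'])
for v in ((.4625+.035*1-.0,.28,.017),):pass
cv2.imwrite('pics/w4b.png',np.vstack([im[:,:,::-1][:300],cv2.resize(sc[140:200,160:260][:,:,::-1],(500,300),interpolation=cv2.INTER_CUBIC)if 0 else cv2.resize(sc[140:200,160:262][:,:,::-1],(512,300),interpolation=cv2.INTER_CUBIC)]))
E
```

```text
5.8 [0.46732896 0.14070158 0.02689268] [ 0.35856868 -0.0300984  -0.23808253] [ 7.02216418e-01  7.11963447e-01 -3.69712442e-04 -1.20760872e-04]
```

View pics/w4b.png

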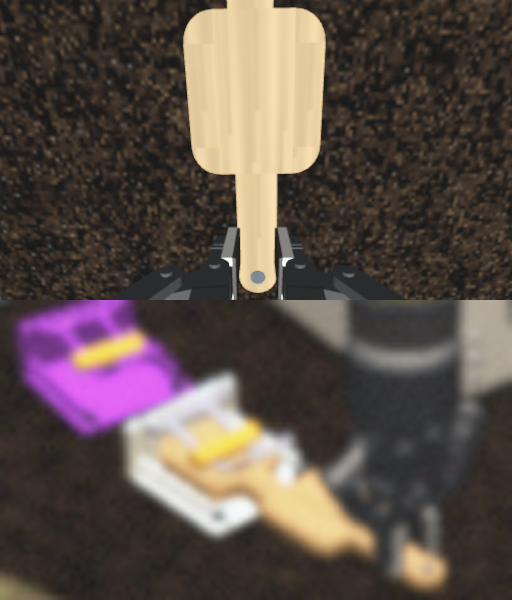

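The board sits level in front of the tray. The pile handle appears ahead at column ~250, row 0–7; I'll use it to check lateral alignment.

```bash
python3 - <<'E'
from h import *
s=bot.sense(); im=cv2.imread('pics/w4.png'); m=cv2.inRange(cv2.cvtColor(im,cv2.COLOR_BGR2HSV),(8,50,110),(25,200,255))
for r,z in ((1,.022),(4,.022),(40,.0315),(80,.0315),(120,.0315),(190,.0315),(215,.0315),(280,.0315)):
    x=np.nonzero(m[r,:400])[0]; x=x[x>150];a=ray('wrist',(x.min()-.5,r),z,s);b=ray('wrist',(x.max()+.5,r),z,s);print(r,((a+b)/2).round(4)[:2],(b-a)[0].round(4))
E
```

```text
1 [0.4631 0.2653] 0.0228
4 [0.4634 0.2641] 0.0224
40 [0.4656 0.2467] 0.0659
80 [0.466  0.2296] 0.0661
120 [0.4665 0.2111] 0.0663
190 [0.4675 0.1747] 0.0231
215 [0.468  0.1603] 0.0221
280 [0.4689 0.1187] 0.0221
```

Call:
{"fn": "drive_tool", "kwargs": {
  "targets": [
    [[-1,-0.024,0,0,0,0,0],[-1,-0.003,0.11,0,0,0,0],[-1,-0.003,0.11,0,0,0,0],[-1,-0.003,0.11,0,0,0,0],[-1,-0.003,0.11,0,0,0,0],[-1,-0.003,0.11,0,0,0,0],[-1,-0.003,0.11,0,0,0,0]]
  ]
}}

```text
clock: 6.48
tool_pos: [0.4641, 0.1918, 0.0267]
orientation: [0.702, 0.713, -0.0, 0.0]
force: [-0.1, -1.3, -0.4]
finger_gap: 0.0196
finger_force: 58.7
```

```bash
python3 -c "
from h import *
print(bot.sense()['force'],bot.sense()['torque'],bot.sense()['tool_pos'])"
```

```text
[-0.12235051 -1.30333174 -0.37030916] [-0.4418665   0.0114808  -0.02482538] [0.46411362 0.19178102 0.02666121]
```

Call:
{"fn": "drive_tool", "kwargs": {
  "targets": [
    [[-1,-0.003,0.11,0,0,0,0],[-1,-0.003,0.11,0,0,0,0],[-1,-0.003,0.11,0,0,0,0],[-1,-0.003,0.11,0,0,0,0],[-1,-0.003,0.11,0,0,0,0],[-1,-0.003,0.11,0,0,0,0],[-1,0,0,0,0,0,0]]
  ]
}}

```text
clock: 7.07
tool_pos: [0.4631, 0.2425, 0.0269]
orientation: [0.701, 0.713, 0.001, -0.0]
force: [-0.1, 1.4, -2.1]
finger_gap: 0.0196
finger_force: 58.6
```

```bash
python3 - <<'E'
from h import *
s,im=snap('wrist','w5.png'); _,sc=snap('scene','sc5.png');print(s['clock'],s['tool_pos'],s['force'],s['torque'])
cv2.imwrite('pics/w5b.png',np.vstack([im[:,:,::-1][:300],cv2.resize(sc[140:200,160:262][:,:,::-1],(512,300),interpolation=cv2.INTER_CUBIC)]))
E
```

```text
7.0667 [0.4631442  0.24250953 0.02686644] [-0.0578961   1.37718936 -2.09683367] [ 0.14369412 -0.01455232 -0.04567493]
```

View pics/w5b.png

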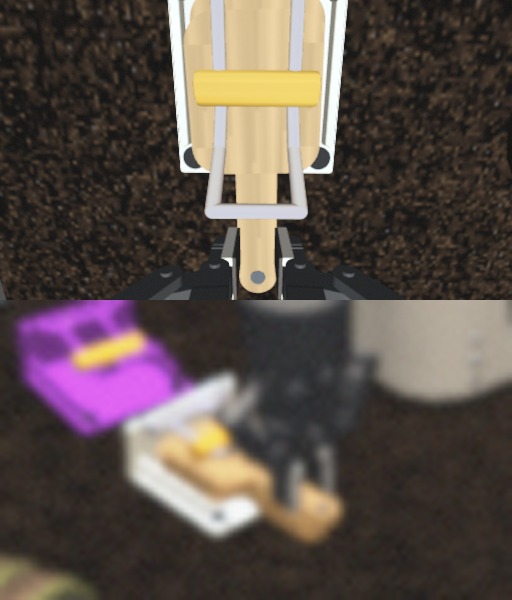

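The board is under the arm, with the brass bar (257,88) on top of it, centred between the fences (180–335). About 13 mm remains, so I push home gently.

Call:
{"fn": "drive_tool", "kwargs": {
  "targets": [
    [[-1,-0.002,0.06,0,0,0,0],[-1,-0.002,0.05,0,0,0,0],[-1,0,0.04,0,0,0,0],[-1,0,0,0,0,0,0]]
  ]
}}

```text
clock: 7.5
tool_pos: [0.4627, 0.2523, 0.0268]
orientation: [0.702, 0.712, 0.0, -0.0]
force: [-0.9, 0.9, -1.4]
finger_gap: 0.0196
finger_force: 58.6
```

Call:
{"fn": "drive_tool", "kwargs": {
  "targets": [
    [[-1,0,0.03,0,0,0,0],[-1,0,0.03,0,0,0,0],[-1,0,0,0,0,0,0]]
  ]
}}

```text
clock: 7.75
tool_pos: [0.4623, 0.255, 0.0264]
orientation: [0.702, 0.712, -0.001, 0.001]
force: [0.3, -4.6, -0.9]
finger_gap: 0.0193
finger_force: 58.7
```

Contact with the wall (−4.6 N). I lower onto the pile and press a little more to square it up.

Call:
{"fn": "drive_tool", "kwargs": {
  "targets": [
    [[-1,0,0,-0.02,0,0,0],[-1,0,0.03,0,0,0,0],[-1,0,0.03,0,0,0,0],[-1,0,0,0,0,0,0]]
  ]
}}

```text
clock: 8.08
tool_pos: [0.4623, 0.2551, 0.0251]
orientation: [0.703, 0.712, -0.004, 0.005]
force: [-0.9, -19.0, 9.4]
finger_gap: 0.0196
finger_force: 59.9
```

Call:
{"fn": "drive_tool", "kwargs": {
  "targets": [
    [[0,0,0,0,0,0,0],[0,0,0,0,0,0,0],[0,0,0,0,0,0,0],[0,0,0,0,0,0,0],[0,0,-0.15,0.03,0,0,0],[0,0,-0.15,0.1,0,0,0],[0,0,-0.2,0.3,0,0,0],[0,0,-0.2,0.4,0,0,0],[0,0,-0.1,0.5,0,0,0],[0,0,0.2,0.5,0,0,0],[0,0,0.4,0,0,0,0],[0,0,0.4,0,0,0,0],[0,0,0.2,0,0,0,0],[0,0,0,0,0,0,0],[0,0,0,0,0,0,0]]
  ]
}}

```text
clock: 9.33
tool_pos: [0.4622, 0.2901, 0.1622]
orientation: [0.701, 0.713, -0.001, 0.0]
force: [-0.4, -0.1, -0.0]
finger_gap: 0.0432
finger_force: 0.0
```

```bash
python3 - <<'E'
from h import *
s,im=snap('wrist','w6.png'); _,sc=snap('scene','sc6.png');print(s['clock'],s['tool_pos'],s['force'])
cv2.imwrite('pics/w6b.png',np.vstack([im[:,:,::-1][:300],cv2.resize(sc[140:200,160:262][:,:,::-1],(512,300),interpolation=cv2.INTER_CUBIC)]))
m=cv2.inRange(cv2.cvtColor(im[:,:,::-1].copy(),cv2.COLOR_BGR2HSV),(8,50,110),(25,200,255)); 
c=max(cv2.findContours(m,0,1)[0],key=cv2.contourArea);m=cv2.drawContours(m*0,[c],-1,255,-1);ys,_=np.nonzero(m)
for r in range(ys.min(),ys.max()+1,8):
    x=np.nonzero(m[r])[0];a=ray('wrist',(x.min()-.5,r),.03,s);b=ray('wrist',(x.max()+.5,r),.03,s);print(r,((a+b)/2).round(4)[:2],(b-a)[0].round(4))
E
```

```text
9.3333 [0.46215294 0.29007765 0.16223942] [-0.3979315  -0.08934775 -0.04024191]
34 [0.226  0.4278] 0.0009
42 [0.2583 0.4218] 0.0689
50 [0.2573 0.4152] 0.0704
58 [0.2568 0.4085] 0.0728
66 [0.2557 0.4016] 0.0743
74 [0.2547 0.3947] 0.0758
82 [0.2536 0.3876] 0.0774
90 [0.253  0.3805] 0.08
98 [0.2519 0.3732] 0.0816
106 [0.2508 0.3658] 0.0832
114 [0.2502 0.3582] 0.0859
122 [0.2491 0.3506] 0.0876
130 [0.2479 0.3428] 0.0894
```

View pics/w6b.png

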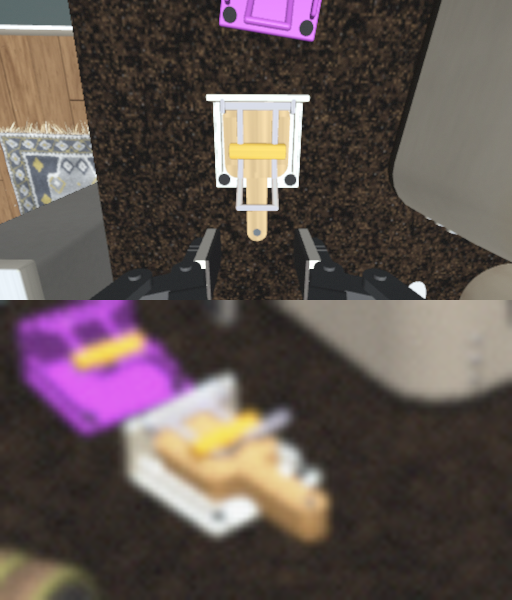

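The board sits under the arm with its handle end at (257,241), aligned with the tray, and the arm rests on it. A final numeric check follows.

```bash
python3 - <<'E'
from h import *
s=bot.sense(); im=cv2.imread('pics/w6.png'); m=cv2.inRange(cv2.cvtColor(im,cv2.COLOR_BGR2HSV),(8,50,110),(25,200,255)); m[:,:215]=0;m[:,302:]=0
for r in (115,125,140,165,172,185,195,215,225,232,236,238,239,240,241,242,243):
    x=np.nonzero(m[r])[0]
    if len(x): a=ray('wrist',(x.min()-.5,r),.03,s);b=ray('wrist',(x.max()+.5,r),.03,s);print(r,((a+b)/2).round(4)[:2],(b-a)[0].round(4))
for v,z in (((217,187),.017),((298,187),.017),((207,101),.046),((309,101),.046),((240,108),.03)): print(ray('wrist',v,z,s).round(4))
E
```

```text
115 [0.4599 0.36  ] 0.0651
125 [0.4605 0.3504] 0.0648
140 [0.4608 0.3357] 0.0658
165 [0.4616 0.31  ] 0.0645
172 [0.4607 0.3026] 0.0587
185 [0.462  0.2885] 0.0213
195 [0.4621 0.2773] 0.0237
215 [0.4625 0.2542] 0.0242
225 [0.4626 0.2423] 0.0245
232 [0.4628 0.2338] 0.0225
236 [0.4628 0.2288] 0.0203
238 [0.4634 0.2264] 0.017
239 [0.4623 0.2251] 0.0147
240 [0.4629 0.2239] 0.0113
241 [0.4635 0.2226] 0.0034
[0.4179 0.2819 0.017 ]
[0.5083 0.2833 0.017 ]
[0.4155 0.3718 0.046 ]
[0.5088 0.3732 0.046 ]
[0.4446 0.3663 0.03  ]
```

```bash
python3 -c "
from rig import job
print(job.sign_off())"
```

```text
the job is handed in; nothing more can be done
None
```

The wooden board is in the white holder: flat on the pile, squared up, pushed home against the back wall and held down by the arm. It has been let go, the blue board was not touched, and the job was handed in at about 9.3 s.

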